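Clamp the vee block: wind the fixture's handwheel up to a firm, set feel

TASK

Stand the black vee block upright on the steel rail of the clamping fixture, lengthwise along the rail between the jaw and the end stop, and let go of it. Then wind the handwheel clockwise (seen from above) by its crank knob until the jaw has pushed the block against the stop and the wheel pulls up firm, at about 14 N of push on the knob while it slowly turns, and let go; do not force it further, do not shove the jaw itself, and leave the other things on the bench where they are.

Things in the scene. Friction and masses are not known exactly. Their poses are not given: they have to be found in the camera images.
- vee_block: black steel vee block, 92 (own x) x 34 (own y) x 52 mm, about 0.2 kg, loose, upright on the bench. Origin: centre of the underside. A 90 degree vee, 60 mm wide at the top, is cut in the middle of its top down to 22 mm above the underside; pinch it across its 34 mm thickness, at mid-length with the pads about 22 mm up or lower, or nearer an end at any height. Either way round is good.
- fixture: clamping fixture, fixed to the bench. Base plate 130 (own x) x 340 (own y) x 12 mm, along its middle a steel rail 26 mm wide with its flat top 26 mm above the bench. Origin: centre of the base's underside, z up. At the -y end the gear housing (75 mm long in y, top 50 mm high) under the handwheel; from there a jaw slides along the rail towards +y, to the end stop.
- bed (a point): on top of the rail (26 mm above the bench), 63 mm in +y from the fixture's origin, between jaw and stop: the place for the centre of the block's underside, its long side along the fixture's y. There is at least 12 mm to spare each way along the rail. The steel end stop (44 mm wide, 68 mm high) was left anywhere with its face 59 to 79 mm in +y from here; it is not reported.
- jaw: moving jaw, a steel block 44 x 20 (along the rail) x 42 mm, top 70 mm high, on a stiff spring pack at the end of a toothed rack. Axes as the fixture's; the middle of its pushing face lies at (0, -12, 48.5) mm in its own frame. Winding the wheel clockwise moves it in +y, 10 mm per radian. At the start its face is 59 to 70 mm in -y from point bed.
- wheel_center (a point): centre of the handwheel (steel rim, three spokes, 120 mm across) on its vertical axis, at the level of the rim's top, 62 mm above the bench. Only the knob stands more than 5 mm above the rim.
- knob_grip (a point): grip point on the black upright crank knob: on its axis, 24 mm above the rim's top (86 mm above the bench), 50 mm from the wheel's axis. The knob is 16 to 18 mm thick, reaches from 2 to 42 mm above the rim, and spins freely on its pin, so it can be held firmly with an unchanged gripper direction and led round the circle. In all 0.4 to 1.1 turns are needed.
- wheel: the handwheel. Feel: free, its brake takes a steady 9 N along the circle at the knob while it turns (at rest after a quick move only 4 to 6 N may remain: creep and read); sliding the block adds almost nothing; once the block bears on the stop, push climbs 0.3 to 0.4 N per mm of knob travel. Firm: 14 N, creeping (12 to 17 is good; over 20 over-clamps). The brake keeps the wheel where it is left.
- alcohol_bottle: white wash bottle, 62 x 82 x 179 mm, origin under its centre; bystander, leave alone
- inspect_stamp: small black hand stamp standing upright, 24 x 24 x 63 mm, origin under its centre; bystander
- tape_roll: roll of masking tape lying flat, 94 mm across, 19 mm high, origin under its centre; bystander
- eraser: eraser, 17 x 42 x 12 mm, origin under its centre; bystander
- ring_gauge: steel ring gauge lying flat, 58 mm across, 18 mm high, origin under its centre; bystander
Mind the look-alikes: they are no part of the job. Leave any green or turquoise look-alike of the vee_block alone.

How it is judged:
By the outcome, as a careful person would: the job done as asked, in the order asked, and still so for the second after the job is handed in, with the robot touching nothing.
It also fails if it takes over 67 s, if anything falls off the work surface, if the arm or the gripper's body presses on something with over 40 N, if the wrist force passes 120 N, or if a joint passes its speed limit or range.

ROBOT

A 7-joint arm with a two-finger parallel gripper is mounted at the origin on a cart in front of the work surface, level with it; the furniture and walls round the work are solid. World frame = base frame: x ahead of the robot, y to its left, z up, the work surface at z = 0. Lengths are in m, angles in rad, forces in N, time in s.
With the tool pointing down it reaches from about 0.425 to 0.975 m from the base axis. Payload 16.7 kg.
Tool frame: the origin (TCP) lies at the very end of the fingers, on their centre line; the grasp point (between the pads) lies 19 mm behind it; z points along the fingers, x is the direction in which the jaws open and shut, and the axes are right-handed (so a half turn about z gives the same grasp; the last joint's range is limited). The gripper opens to 85 mm and grips with 20 to 120 N. Pads are 22 mm wide; open, the fingers measure 114 mm over their backs; the gripper's body (76 mm by 85 mm) begins 54 mm behind the grasp point. The pads swing forward as they close: fully open they stand 13 mm farther back than shut.
Start: joints at [1.058, 0.426, 0.074, 1.606, -0.034, 1.111, -0.067], TCP at [0.24, -0.631, 0.231] pointing down, gripper open.
Joint ranges: [-2.85, 2.85], [-0.5, 2.14], [-1.23, 1.37], [0.21, 2.46], [-1.02, 4.16], [0.16, 2.05], [-2.73, 2.73]. Speed limits (rad/s): [1.89, 1.89, 2.39, 2.39, 3.01, 3.01, 3.01].

INTERFACE

Orientations are given as [roll, pitch, yaw] about the fixed x, y, z axes, in that order (R = Rz(yaw) Ry(pitch) Rx(roll)).
In Python, from cell import monitor, capture, env gives the robot as it stands.
- The arm moves only by the tool servo_tool, never from a script. Its argument "targets" is a list of rows, each a list of 4 numbers: the shift along the tool's x, y, z in m, then the turn about the tool's z in degrees. In form: [[tx, ty, tz, turn], ...]. A call has 1 to 20 rows; each row is the pose to reach, as a shift and turn from the pose measured when the call began, along the tool's axes at that moment; what a row does not reach only later rows make up. A row lasts 1/8 s, in which the tool goes at most 62.5 mm and 10.7 degrees, less where a joint would pass 70% of its speed; a pose out of reach is approached as far as the arm can. A call with a gripper value outside its range is refused whole. "gripper" is the finger opening in m, from 0 to 0.0854, set as the call begins (left out, the last holds). The fingers move at their own pace and stop on an object; "grip_force" is the grip in N (left out, the last holds). Time passes only in rows, so rows that repeat a pose let the fingers close. It gives the time, the measured TCP pose, the force and the opening at its end, in the units of the state.
- monitor.sense(): the state, without advancing time (a new reading comes with each control period).
- capture(name): name is "side" or "top"; returns a dict with "color" (480x640x3 uint8, red, green, blue), "fx", "fy", "cx", "cy" (pixels), "k1" (the pictures are not rectified: a ray, as slopes to the right and down, at radius r is drawn at 1 + k1 r^2 times it, then the intrinsics apply), "rvec" (rotation vector, rad) and "tvec" (3), from world to camera coordinates, as OpenCV has them. Camera axes: x right, y down, z forward; pixel columns grow to the right and rows downward; lengths in m; the calibration is good to about 2 mm. A picture is of the moment at which its call begins. There is no depth.
- env.hand_in(): hands the job in, once; it reports no verdict.
The state is a dict: "t": time; "joint_pos": joint angles; "joint_vel": joint speeds; "joint_efforts": joint torques, N m; "eef_pos": TCP position; "tcp_rot": TCP orientation; "force": force on the tool from outside, world axes, zero at the start; "ft_torque": the same for the moment, N m; "width": opening from 0.0 (shut) to 1.0 (fully open).
Only numpy, scipy, OpenCV 4.12 (cv2) and the standard library are available. Lean on these libraries where they do the work, as an engineer would, in place of code of your own. Each camera call takes 0.05 s, during which the arm holds its last target.

## Working session

There is one attempt and no reset: what is moved stays moved. The work goes in short steps, Python scripts to look and compute and a tool call to move; the robot and the scene stay as the last step left them, time stands still between calls to the robot, and variables do not carry over. Pictures are saved under pics/ and viewed, and the job is handed in when it is done.

Besides the shell and the picture viewer there is one more tool, called after ">>>" as name(argument=value, ...) on one line, values as JSON. servo_tool: Moves the arm, as the interface text tells. Its arguments: {"type":"object","properties":{"targets":{"type":"array","items":{"type":"array","items":{"type":"number"}}},"gripper":{"type":"number"},"grip_force":{"type":"number"}},"required":["targets"]}

```bash
mkdir -p pics; ls; python3 - <<'E'
from cell import monitor,capture,env
import cv2
s=monitor.sense();print({k:s[k] for k in('t','eef_pos','tcp_rot','force','width')})
for n in('side','top'):
    d=capture(n);cv2.imwrite(f'pics/{n}0.png',d['color'][:,:,::-1]);print(n,{k:d[k] for k in d if k!='color'})
E
```

```text
pics
{'t': 0.0, 'eef_pos': array([ 0.23940631, -0.63066632,  0.23061798]), 'tcp_rot': array([ 3.14154467e+00,  1.31982176e-03, -1.20800707e+00]), 'force': array([0.47175119, 0.70902151, 0.08951948]), 'width': 0.9996551270756039}
side {'fx': 588.4084375240849, 'fy': 588.4084375240849, 'cx': 314.60598107860284, 'cy': 242.5118338574546, 'k1': 0.05857634811067956, 'rvec': array([ 2.05069372, -0.06800915,  0.01255958]), 'tvec': array([-0.56107522,  0.11192345,  1.40235892])}
top {'fx': 608.6103682550091, 'fy': 608.6103682550091, 'cx': 313.94053360643704, 'cy': 251.41091203567228, 'k1': -0.05029847137046047, 'rvec': array([ 2.1233718 , -2.12115697,  0.19284736]), 'tvec': array([0.01510839, 0.53130131, 1.68411361])}
```

View pics/side0.png

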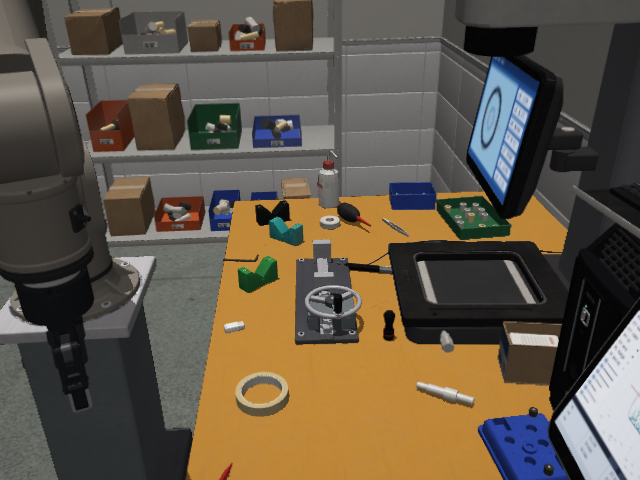

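View pics/top0.png

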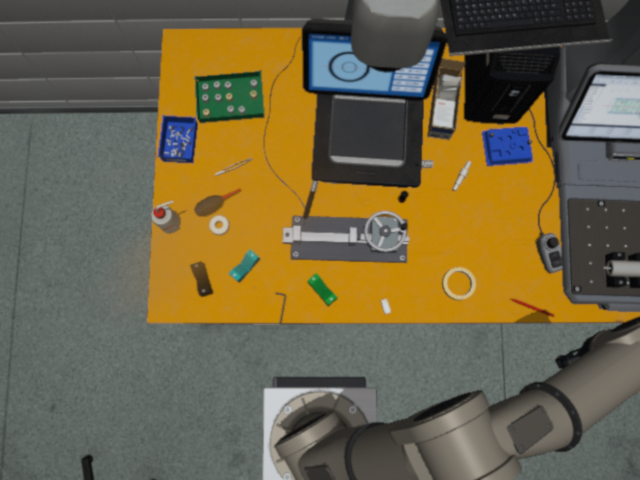

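```bash
python3 - <<'E'
import cv2
t=cv2.imread('pics/top0.png');s=cv2.imread('pics/side0.png')
def c(im,x,y,w,h,k,n):
    cv2.imwrite('pics/'+n,cv2.resize(im[y:y+h,x:x+w],None,fx=k,fy=k,interpolation=cv2.INTER_CUBIC))
c(t,275,190,150,90,5.3,'c1.png')
c(t,170,240,80,60,10,'c2.png')
c(s,285,230,90,120,5,'c3.png')
c(s,240,190,70,55,10,'c4.png')
E
```

```text
(no output)
```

View pics/c1.png

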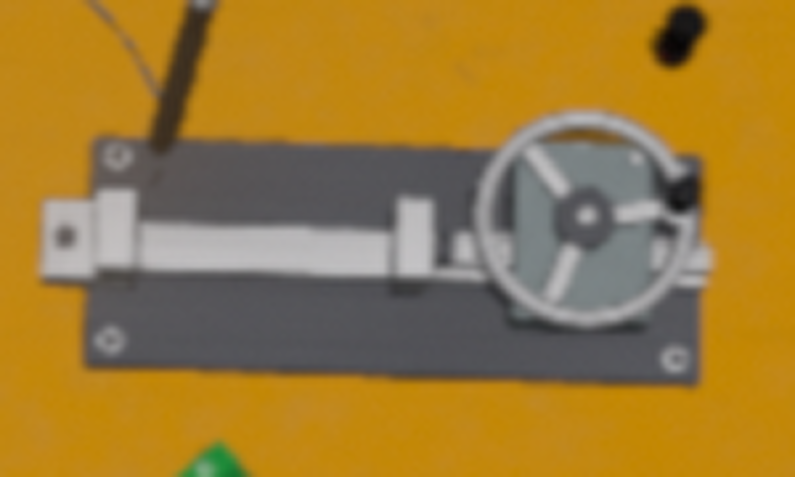

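View pics/c2.png

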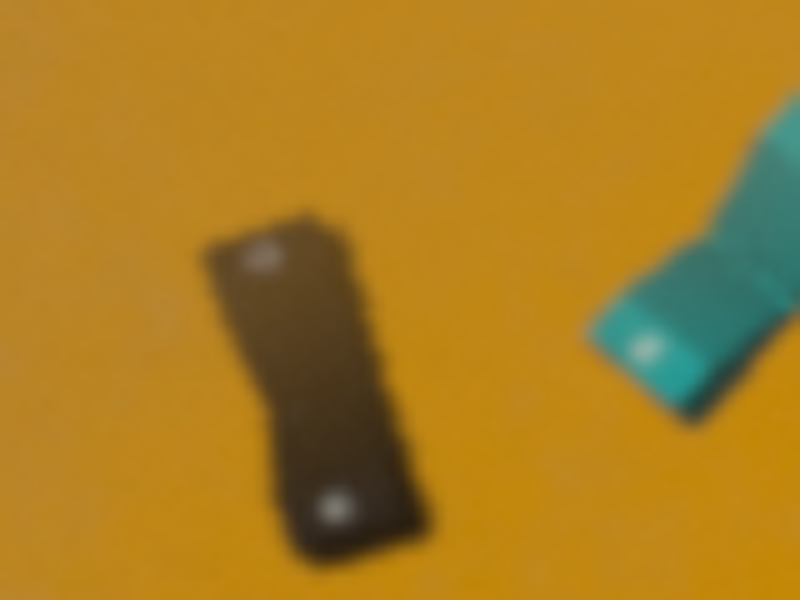

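View pics/c3.png

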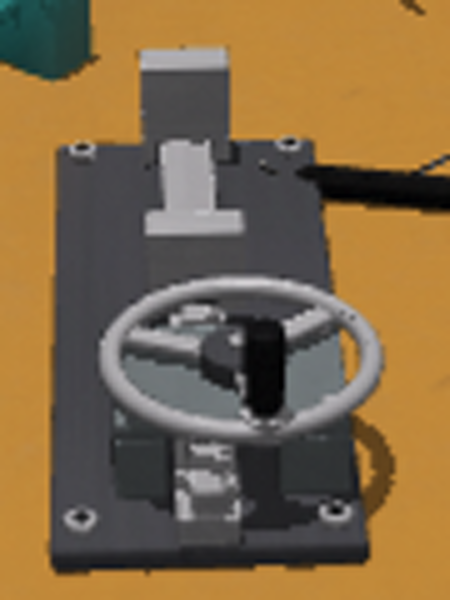

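View pics/c4.png

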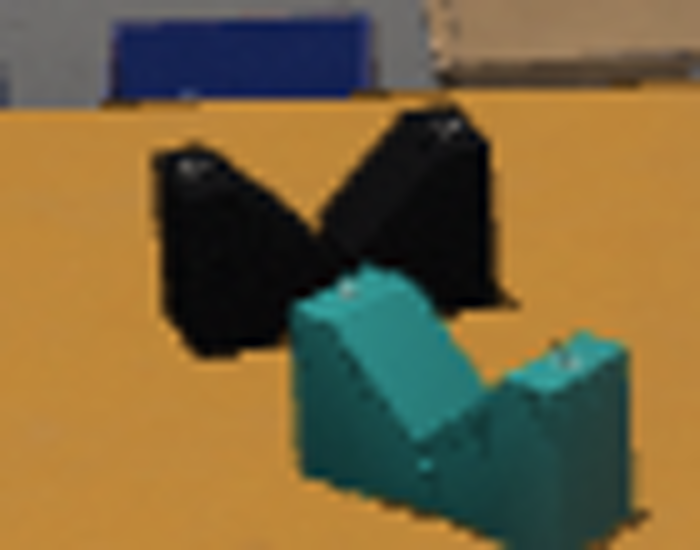

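```bash
cat > h.py <<'E'
import numpy as np,cv2
from scipy.optimize import least_squares
K={'side':dict(f=588.4084375240849,cx=314.60598107860284,cy=242.5118338574546,k1=0.05857634811067956,r=[2.05069372,-0.06800915,0.01255958],t=[-0.56107522,0.11192345,1.40235892]),
'top':dict(f=608.6103682550091,cx=313.94053360643704,cy=251.41091203567228,k1=-0.05029847137046047,r=[2.1233718,-2.12115697,0.19284736],t=[0.01510839,0.53130131,1.68411361])}
def A(n):
    c=K[n];return np.array([[c['f'],0,c['cx']],[0,c['f'],c['cy']],[0,0,1]]),np.array([c['k1'],0,0,0.]),np.array(c['r']),np.array(c['t'])
def proj(n,P):
    M,d,r,t=A(n);return cv2.projectPoints(np.array(P,float).reshape(-1,1,3),r,t,M,d)[0].reshape(-1,2)
def ray(n,uv,z):
    M,d,r,t=A(n);q=cv2.undistortPoints(np.array(uv,float).reshape(-1,1,2),M,d).reshape(-1,2)
    R=cv2.Rodrigues(r)[0];C=-R.T@t;D=np.c_[q,np.ones(len(q))]@R
    return C+D*((np.asarray(z)-C[2])/D[:,2])[:,None]
def un(p,k,off): return (np.array(p,float)+.5)/k-.5+np.array(off)
def T(p,L):
    c,s=np.cos(p[2]),np.sin(p[2]);L=np.array(L,float);return np.c_[p[0]+c*L[:,0]-s*L[:,1],p[1]+s*L[:,0]+c*L[:,1],L[:,2]]
def fit(obs,p0):
    f=lambda p:np.concatenate([(proj(n,T(p,L))-uv).ravel() for n,uv,L in obs])
    r=least_squares(f,p0,loss='soft_l1');return r.x,r.fun.reshape(-1,2)
E
cat > f.py <<'E'
from h import *
np.set_printoptions(precision=4,suppress=True)
o1=(275,190);o2=(170,240);o3=(285,230);o4=(240,190)
# base: corners order (+x+y),(+x,-y),(-x,-y),(-x,+y)
L=[[.065,.17,.012],[.065,-.17,.012],[-.065,-.17,.012],[-.065,.17,.012]]
ut=un([(93,138),(703,157),(697,385),(85,368)],5.3,o1)
print(ray('top',ut,.012))
us=un([(315,142),(368,546),(50,552),(57,147)],5,o3)
print(ray('side',us,.012))
for ob in ([('top',ut,L)],[('side',us,L)],[('top',ut,L),('side',us,L)]):
    p,e=fit(ob,[.6,0,0]);print(p,np.degrees(p[2]));print(e.round(1).tolist())
print('hub top',ray('top',un([(587,216)],5.3,o1),.062))
print('knob top',ray('top',un([(683,188)],5.3,o1),.104),ray('side',un([(264,325)],5,o3),.104))
print('jaw top corners',ray('top',un([(397,196),(433,198),(433,275),(397,275)],5.3,o1),.070))
print('stop',ray('top',un([(96,188),(136,190),(136,270),(96,268)],5.3,o1),.068))
print('block',ray('top',un([(262,258),(335,508)],10,o2),.052),ray('side',un([(448,128),(190,165)],10,o4),.052))
E
python3 f.py
```

```text
[[ 0.6455  0.0802  0.012 ]
 [ 0.6349 -0.2585  0.012 ]
 [ 0.5065 -0.2518  0.012 ]
 [ 0.5158  0.0835  0.012 ]]
[[ 0.6498  0.0741  0.012 ]
 [ 0.6363 -0.2612  0.012 ]
 [ 0.508  -0.2548  0.012 ]
 [ 0.5195  0.0808  0.012 ]]
[ 0.5757 -0.0868 -0.0302] -1.7313637220934015
[[-0.3, -0.1], [0.1, -0.2], [1.0, 0.3], [-0.5, -0.0]]
[ 0.5785 -0.0892 -0.0379] -2.168852358094625
[[-0.1, -0.8], [0.4, 0.1], [-0.4, 0.6], [0.2, -0.5]]
[ 0.5775 -0.0877 -0.0344] -1.971591425531852
[[0.1, -0.9], [0.4, -0.6], [1.2, -0.1], [-0.3, -0.9], [-0.8, -1.1], [0.1, -0.4], [-0.7, 0.2], [-0.5, -0.7]]
hub top [[ 0.5901 -0.1876  0.062 ]]
knob top [[ 0.5958 -0.2335  0.104 ]] [[ 0.5966 -0.2368  0.104 ]]
jaw top corners [[ 0.5992 -0.0852  0.07  ]
 [ 0.5981 -0.1044  0.07  ]
 [ 0.556  -0.1039  0.07  ]
 [ 0.556  -0.0848  0.07  ]]
stop [[0.6039 0.076  0.068 ]
 [0.6028 0.0546 0.068 ]
 [0.5591 0.0543 0.068 ]
 [0.5601 0.0757 0.068 ]]
block [[0.4903 0.3512 0.052 ]
 [0.419  0.328  0.052 ]] [[0.4941 0.3492 0.052 ]
 [0.42   0.3301 0.052 ]]
```

```bash
cat >> f.py <<'E'
print('----')
print('rim',ray('top',un([(585.5,218)],5.3,o1),.058))
def rim(n,p,k,o):
    a=np.linspace(0,2*np.pi,200);q=proj(n,np.c_[p[0]+.06*np.cos(a),p[1]+.06*np.sin(a),np.full(200,.058)])
    q=(q-np.array(o)+.5)*k-.5;return q.min(0),q.max(0)
for p in [(.590,-.1876),(.591,-.189)]:print(p,'top',rim('top',p,5.3,o1),'side',rim('side',p,5,o3))
print('stamp',ray('top',un([(686,20)],5.3,o1),.063))
yaw=-1.208;from math import *
# move to block
import sys
def rel(p0,yaw,p1):
    d=np.array(p1)-p0;return [d[0]*cos(yaw)+d[1]*sin(yaw),d[0]*sin(yaw)-d[1]*cos(yaw),-d[2]]
print(rel(np.array([.2394,-.6307,.2306]),yaw,[.456,.3397,.15]))
E
python3 f.py | sed '1,/----/d'
```

```text
rim [[ 0.5899 -0.1872  0.058 ]]
(0.59, -0.1876) top (array([474.8026, 109.6163]), array([697.5487, 327.2709])) side (array([ 94.7969, 279.4898]), array([381.9987, 437.8414]))
(0.591, -0.189) top (array([477.3761, 107.8293]), array([700.0945, 325.4352])) side (array([ 97.3106, 281.0738]), array([384.8081, 439.734 ]))
stamp [[ 0.699  -0.2436  0.063 ]]
[np.float64(-0.8303656545095283), np.float64(-0.5468862768537558), np.float64(0.0806)]
```

```bash
cat >> h.py <<'E'
from math import cos,sin,pi,degrees,radians
def rel(p1,yawdeg=None,p0=None,yaw=None):
    if p0 is None:
        from cell import monitor
        s=monitor.sense();p0=s['eef_pos'];R=s['tcp_rot'];yaw=R[2]
        from scipy.spatial.transform import Rotation as Ro
        M=Ro.from_euler('xyz',R).as_matrix();d=M.T@(np.array(p1)-p0)
    print('t',round(s['t'],2),'pos',p0.round(4),'rpy',np.degrees(R).round(2),'F',s['force'].round(1),'w',round(s['width']*85.4,1))
    print('rel',d.round(4),'turn',None if yawdeg is None else round((degrees(yaw)-yawdeg+180)%360-180,2));return d
E
python3 -c "
from h import *
rel([.53,-.2,.2],-73)"
```

```text
t 0.1 pos [ 0.2394 -0.6308  0.2307] rpy [ 1.800e+02  7.000e-02 -6.922e+01] F [-0.5  0.1 -0.7] w 85.3
rel [-0.2996 -0.4245  0.031 ] turn 3.78
```

>>> servo_tool(targets=[[-0.15, -0.21, 0.01, 2], [-0.15, -0.21, 0.01, 2], [-0.15, -0.21, 0.01, 2], [-0.15, -0.21, 0.01, 2], [-0.3, -0.425, 0.03, 4], [-0.3, -0.425, 0.03, 4], [-0.3, -0.425, 0.03, 4], [-0.3, -0.425, 0.03, 4], [-0.3, -0.425, 0.03, 4], [-0.3, -0.425, 0.03, 4]])

```text
t: 1.35
eef_pos: [0.5309, -0.1975, 0.2005]
tcp_rot: [3.141, 0.002, -1.275]
force: [0.1, -0.6, -0.6]
width: 0.998
```

```bash
python3 -c "
from h import *
rel([.54,.1,.2],-73);rel([.456,.3397,.12],-73)"
```

```text
t 1.35 pos [ 0.5309 -0.1975  0.2005] rpy [ 1.7997e+02  1.1000e-01 -7.3030e+01] F [ 0.1 -0.6 -0.6] w 85.2
rel [-0.2819 -0.0956  0.001 ] turn -0.03
t 1.35 pos [ 0.5309 -0.1975  0.2005] rpy [ 1.7997e+02  1.1000e-01 -7.3030e+01] F [ 0.1 -0.6 -0.6] w 85.2
rel [-0.5355 -0.0852  0.0815] turn -0.03
```

>>> servo_tool(targets=[[-0.28, -0.095, 0, 0], [-0.28, -0.095, 0, 0], [-0.28, -0.095, 0, 0], [-0.28, -0.095, 0, 0], [-0.28, -0.095, 0, 0], [-0.5355, -0.085, 0.08, 0], [-0.5355, -0.085, 0.08, 0], [-0.5355, -0.085, 0.08, 0], [-0.5355, -0.085, 0.08, 0], [-0.5355, -0.085, 0.08, 0], [-0.5355, -0.085, 0.08, 0], [-0.5355, -0.085, 0.08, 0]])

```text
t: 2.85
eef_pos: [0.4571, 0.3376, 0.1218]
tcp_rot: [3.141, 0.001, -1.277]
force: [0.6, -1.0, -0.3]
width: 1.002
```

```bash
python3 - <<'E'
from h import *
rel([.456,.3397,.003],-73)
from cell import capture
def c(n,x,y,w,h,k,f):
    im=capture(n)['color'][:,:,::-1];cv2.imwrite('pics/'+f,cv2.resize(im[y:y+h,x:x+w],None,fx=k,fy=k,interpolation=cv2.INTER_CUBIC))
c('side',220,140,100,90,6,'d1.png');c('top',150,220,110,90,6,'d2.png')
E
```

```text
t 2.85 pos [0.4571 0.3376 0.1218] rpy [ 1.7999e+02  6.0000e-02 -7.3170e+01] F [ 0.6 -1.  -0.3] w 85.6
rel [-0.0022  0.0004  0.1188] turn -0.17
```

View pics/d1.png

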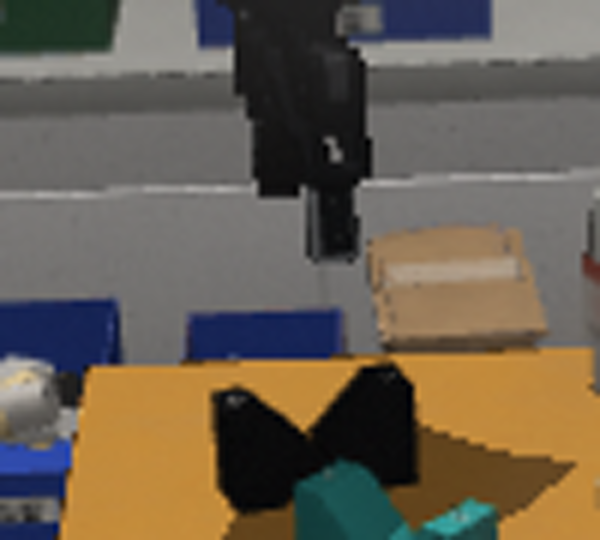

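View pics/d2.png

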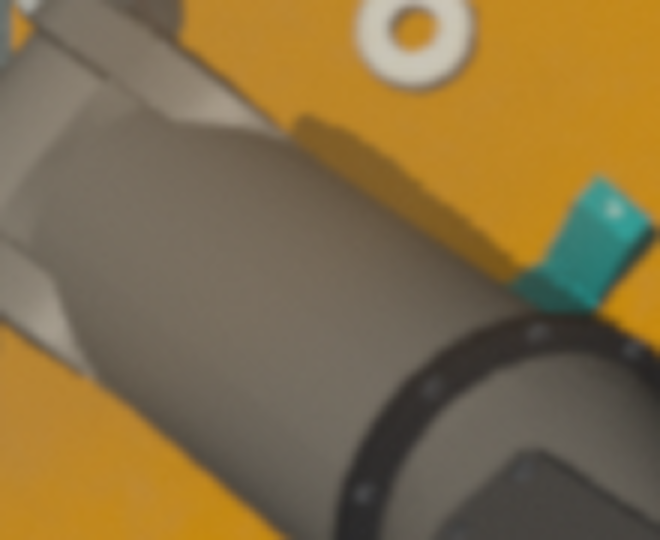

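```bash
python3 - <<'E'
from h import *
print(ray('top',un([(590,335),(690,415)],10,(170,240)),.052), ray('top',un([(690,425)],10,(170,240)),.0))
E
```

```text
[[0.46834331 0.25721113 0.052     ]
 [0.44555646 0.22830797 0.052     ]] [[0.44977514 0.23496754 0.        ]]
```

>>> servo_tool(targets=[[-0.002, 0, 0.04, 0], [-0.002, 0, 0.08, 0], [-0.002, 0, 0.1, 0], [-0.002, 0, 0.112, 0], [-0.002, 0, 0.1185, 0], [-0.002, 0, 0.1195, 0], [-0.002, 0, 0.1195, 0]], gripper=0.068)

```text
t: 3.82
eef_pos: [0.4567, 0.3402, 0.0032]
tcp_rot: [-3.141, 0.002, -1.277]
force: [-0.5, -0.2, 0.4]
width: 0.797
```

>>> servo_tool(targets=[[0, 0, 0, 0], [0, 0, 0, 0], [0, 0, 0, 0], [0, 0, 0, 0], [0, 0, 0, 0], [0, 0, 0, 0]], gripper=0.02, grip_force=50)

```text
t: 4.58
eef_pos: [0.4571, 0.3405, 0.0038]
tcp_rot: [-3.14, 0.002, -1.277]
force: [-1.6, -1.1, 8.5]
width: 0.388
```

```bash
python3 - <<'E'
from h import *
rel([.456,.3397,.12],-1.9)
from cell import capture
def c(n,x,y,w,h,k,f):
    im=capture(n)['color'][:,:,::-1];cv2.imwrite('pics/'+f,cv2.resize(im[y:y+h,x:x+w],None,fx=k,fy=k,interpolation=cv2.INTER_CUBIC))
c('side',220,140,100,90,6,'d3.png')
E
```

```text
t 4.58 pos [0.4571 0.3405 0.0038] rpy [-1.7988e+02  1.1000e-01 -7.3180e+01] F [-1.6 -1.1  8.5] w 33.2
rel [ 0.0002  0.001  -0.1162] turn -71.28
```

View pics/d3.png

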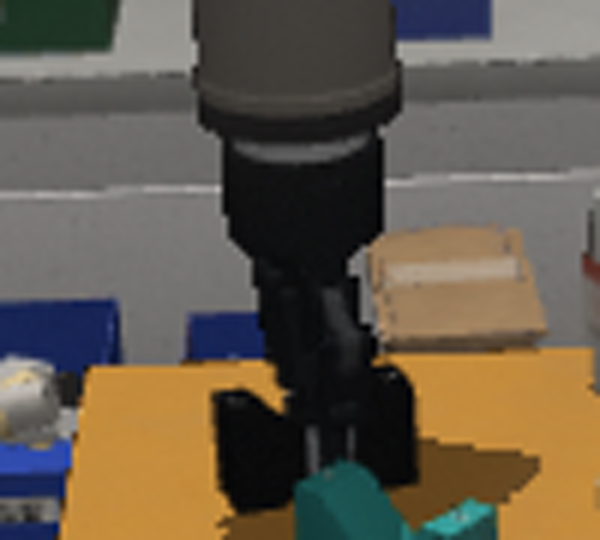

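>>> servo_tool(targets=[[0, 0, -0.02, 0], [0, 0, -0.05, 0], [0, 0, -0.09, 0], [0, 0, -0.13, 0], [0, 0, -0.16, 0], [0, 0, -0.16, 0], [0, 0, -0.16, 0]])

```text
t: 5.5
eef_pos: [0.4566, 0.3398, 0.1639]
tcp_rot: [-3.14, 0.002, -1.277]
force: [0.2, -0.5, -1.7]
width: 0.383
```

```bash
python3 - <<'E'
from h import *
rel([.53,.15,.16],-40)
rel([.5797,-.019,.16],-1.9)
from cell import capture
def c(n,x,y,w,h,k,f):
    im=capture(n)['color'][:,:,::-1];cv2.imwrite('pics/'+f,cv2.resize(im[y:y+h,x:x+w],None,fx=k,fy=k,interpolation=cv2.INTER_CUBIC))
c('side',220,100,100,110,5,'d4.png')
E
```

```text
t 5.5 pos [0.4566 0.3398 0.1639] rpy [-1.7988e+02  1.0000e-01 -7.3180e+01] F [ 0.2 -0.5 -1.7] w 32.7
rel [ 0.2029 -0.0153  0.0036] turn -33.18
t 5.5 pos [0.4566 0.3398 0.1639] rpy [-1.7988e+02  1.0000e-01 -7.3180e+01] F [ 0.2 -0.5 -1.7] w 32.7
rel [ 0.379  -0.014   0.0033] turn -71.28
```

View pics/d4.png

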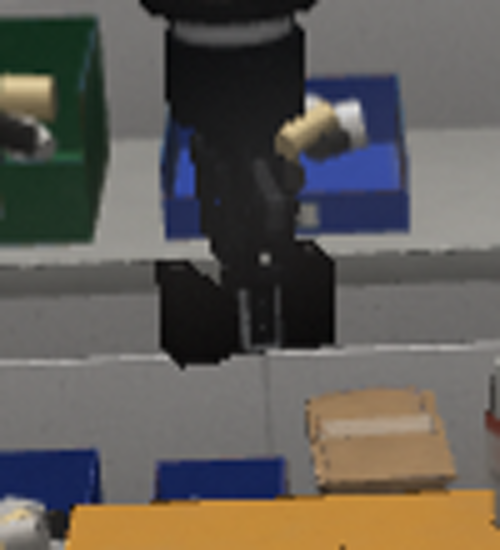

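>>> servo_tool(targets=[[0.04, 0, 0, -9], [0.08, 0, 0, -18], [0.12, -0.005, 0, -27], [0.16, -0.01, 0, -36], [0.2, -0.013, 0, -44], [0.25, -0.014, 0, -53], [0.3, -0.014, 0, -62], [0.34, -0.014, 0, -69], [0.379, -0.014, 0.003, -71.3], [0.379, -0.014, 0.003, -71.3], [0.379, -0.014, 0.003, -71.3], [0.379, -0.014, 0.003, -71.3]])

```text
t: 7.05
eef_pos: [0.5792, -0.0178, 0.1596]
tcp_rot: [-3.139, -0.0, -0.031]
force: [-0.1, 0.9, -1.7]
width: 0.388
```

```bash
python3 - <<'E'
from h import *
rel([.5797,-.019,.03],-1.9)
from cell import capture
def c(n,x,y,w,h,k,f):
    im=capture(n)['color'][:,:,::-1];cv2.imwrite('pics/'+f,cv2.resize(im[y:y+h,x:x+w],None,fx=k,fy=k,interpolation=cv2.INTER_CUBIC))
c('side',270,140,120,210,2.8,'d5.png');c('top',250,170,180,130,4.4,'d6.png')
E
```

```text
t 7.05 pos [ 0.5792 -0.0178  0.1596] rpy [-179.88   -0.     -1.79] F [-0.1  0.9 -1.7] w 33.1
rel [0.0005 0.0015 0.1296] turn 0.11
```

View pics/d5.png

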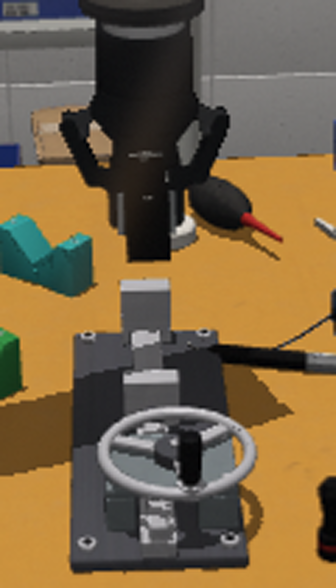

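View pics/d6.png

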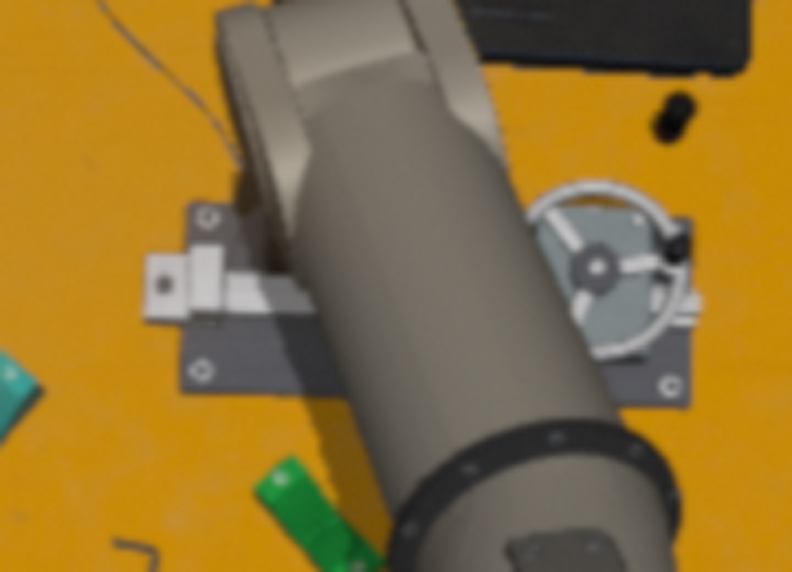

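>>> servo_tool(targets=[[0.0005, 0.001, 0.04, 0], [0.0005, 0.001, 0.07, 0], [0.0005, 0.001, 0.095, 0], [0.0005, 0.001, 0.11, 0], [0.0005, 0.001, 0.117, 0], [0.0005, 0.001, 0.117, 0], [0.0005, 0.001, 0.117, 0]])

```text
t: 8.02
eef_pos: [0.5804, -0.0188, 0.0437]
tcp_rot: [-3.14, -0.002, -0.031]
force: [0.1, -0.1, -1.1]
width: 0.388
```

```bash
python3 - <<'E'
from h import *
rel([.5797,-.019,.03],-1.9)
from cell import capture
def c(n,x,y,w,h,k,f):
    im=capture(n)['color'][:,:,::-1];cv2.imwrite('pics/'+f,cv2.resize(im[y:y+h,x:x+w],None,fx=k,fy=k,interpolation=cv2.INTER_CUBIC))
c('side',280,200,100,110,5.4,'d7.png')
E
```

```text
t 8.03 pos [ 0.5804 -0.0188  0.0437] rpy [-1.799e+02 -1.000e-01 -1.800e+00] F [ 0.1 -0.1 -1.1] w 33.1
rel [-0.0007  0.0003  0.0137] turn 0.1
```

View pics/d7.png

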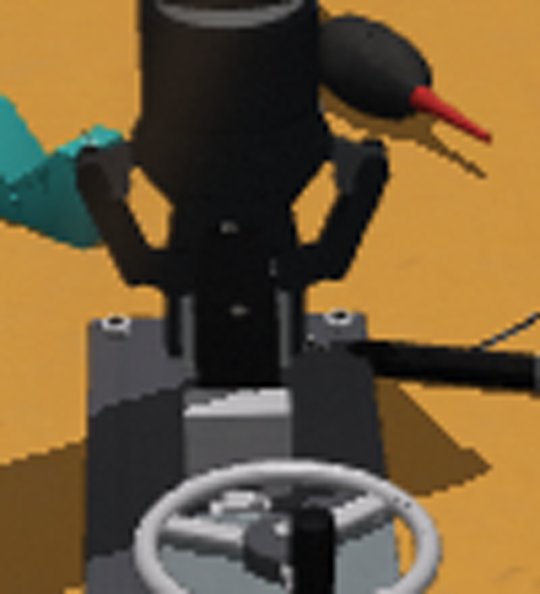

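>>> servo_tool(targets=[[-0.0005, 0, 0.006, 0], [-0.0005, 0, 0.011, 0], [-0.0005, 0, 0.0125, 0], [-0.0005, 0, 0.0135, 0], [-0.0005, 0, 0.0135, 0]])

```text
t: 8.7
eef_pos: [0.5799, -0.0188, 0.0301]
tcp_rot: [-3.14, -0.002, -0.031]
force: [-0.5, -0.8, -1.2]
width: 0.386
```

>>> servo_tool(targets=[[0, 0, 0.001, 0], [0, 0, 0.001, 0]])

```text
t: 8.95
eef_pos: [0.58, -0.0188, 0.0298]
tcp_rot: [-3.14, -0.002, -0.031]
force: [-4.7, -1.4, 11.2]
width: 0.388
```

>>> servo_tool(targets=[[0, 0, 0, 0], [0, 0, 0, 0], [0, 0, -0.001, 0], [0, 0, -0.001, 0], [0, 0, -0.001, 0]], gripper=0.07)

```text
t: 9.57
eef_pos: [0.5801, -0.0188, 0.0308]
tcp_rot: [-3.14, -0.002, -0.031]
force: [0.1, 0.7, 0.9]
width: 0.821
```

>>> servo_tool(targets=[[0, 0, -0.03, 0], [0, 0, -0.07, 0], [0, 0, -0.11, 0], [0, 0, -0.14, 0], [0, 0.06, -0.14, 0], [0, 0.12, -0.14, 0], [0, 0.12, -0.14, 0], [0, 0.12, -0.14, 0]])

```text
t: 10.58
eef_pos: [0.5759, -0.1385, 0.1705]
tcp_rot: [-3.14, -0.002, -0.032]
force: [0.4, 1.5, -0.3]
width: 0.821
```

```bash
python3 - <<'E'
from h import *
rel([.596,-.235,.15],-1.9)
from cell import capture
def c(n,x,y,w,h,k,f):
    im=capture(n)['color'][:,:,::-1];cv2.imwrite('pics/'+f,cv2.resize(im[y:y+h,x:x+w],None,fx=k,fy=k,interpolation=cv2.INTER_CUBIC))
c('side',270,200,120,150,4,'e1.png');c('top',250,170,180,130,4.4,'e2.png')
E
```

```text
t 10.57 pos [ 0.5759 -0.1385  0.1705] rpy [-1.7989e+02 -1.0000e-01 -1.8200e+00] F [ 0.4  1.5 -0.3] w 70.1
rel [0.0231 0.0958 0.0204] turn 0.08
```

View pics/e1.png

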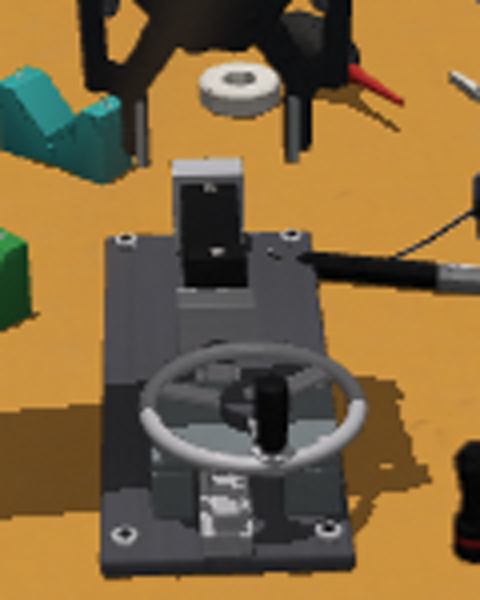

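View pics/e2.png

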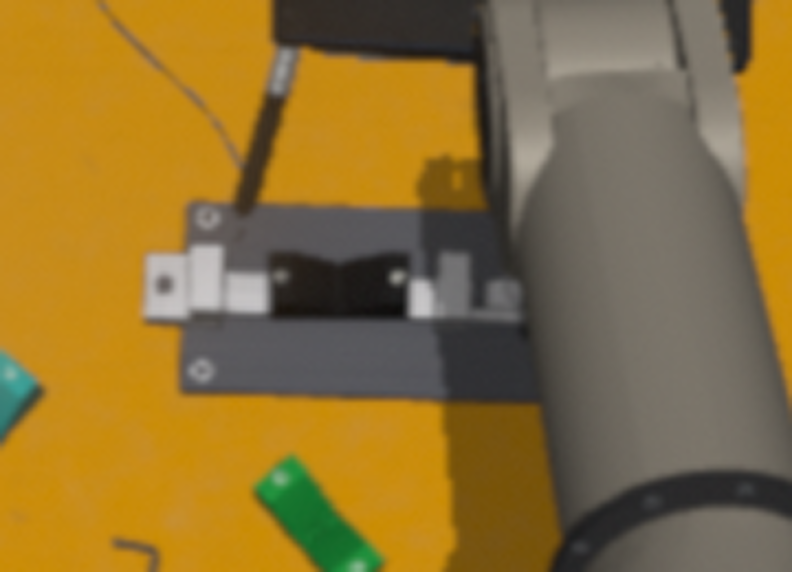

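>>> servo_tool(targets=[[0.01, 0.05, 0, 0], [0.023, 0.096, 0, 0], [0.0235, 0.0973, 0.02, 0], [0.0235, 0.0973, 0.04, 0], [0.0235, 0.0973, 0.05, 0], [0.0235, 0.0973, 0.05, 0]], gripper=0.055)

```text
t: 11.42
eef_pos: [0.5966, -0.2339, 0.1197]
tcp_rot: [-3.139, -0.001, -0.028]
force: [0.4, -0.0, -0.3]
width: 0.647
```

```bash
python3 - <<'E'
from h import *
rel([.5965,-.2365,.069],-1.9)
from cell import capture
def c(n,x,y,w,h,k,f):
    im=capture(n)['color'][:,:,::-1];cv2.imwrite('pics/'+f,cv2.resize(im[y:y+h,x:x+w],None,fx=k,fy=k,interpolation=cv2.INTER_CUBIC))
c('side',270,220,120,130,4.5,'e3.png')
E
```

```text
t 11.43 pos [ 0.5966 -0.2339  0.1197] rpy [-1.7984e+02 -4.0000e-02 -1.6000e+00] F [ 0.4 -0.  -0.3] w 55.3
rel [-0.      0.0028  0.0507] turn 0.3
```

View pics/e3.png

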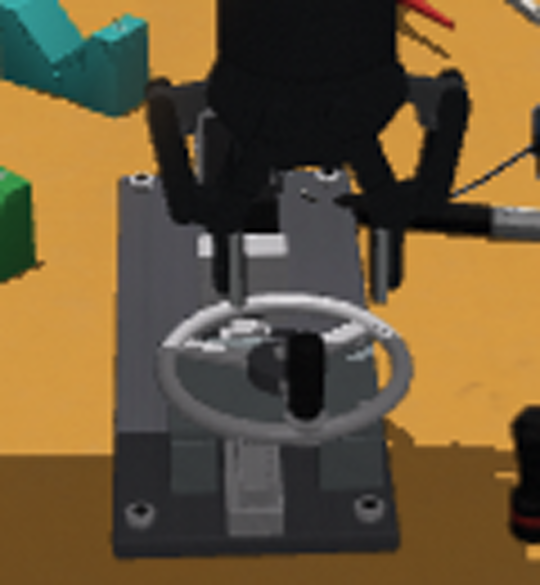

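>>> servo_tool(targets=[[0, 0.0028, 0.015, 0], [0, 0.0028, 0.035, 0], [0, 0.0028, 0.047, 0], [0, 0.0028, 0.0505, 0], [0, 0.0028, 0.0505, 0]])

```text
t: 12.1
eef_pos: [0.597, -0.2369, 0.0698]
tcp_rot: [-3.139, -0.001, -0.028]
force: [1.1, -0.0, 0.1]
width: 0.644
```

>>> servo_tool(targets=[[0, 0, 0, 0], [0, 0, 0, 0], [0, 0, 0, 0], [0, 0, 0, 0], [0, 0, 0, 0]], gripper=0.005, grip_force=60)

```text
t: 12.72
eef_pos: [0.5969, -0.237, 0.0704]
tcp_rot: [-3.139, -0.001, -0.028]
force: [-3.7, 0.7, 5.2]
width: 0.174
```

```bash
python3 - <<'E'
from h import *
rel([.5965,-.2365,.069],-1.9)
from cell import capture
def c(n,x,y,w,h,k,f):
    im=capture(n)['color'][:,:,::-1];cv2.imwrite('pics/'+f,cv2.resize(im[y:y+h,x:x+w],None,fx=k,fy=k,interpolation=cv2.INTER_CUBIC))
c('side',270,220,120,130,4.5,'e4.png')
E
```

```text
t 12.72 pos [ 0.5969 -0.237   0.0704] rpy [-1.7988e+02 -9.0000e-02 -1.6300e+00] F [-3.7  0.7  5.2] w 14.9
rel [-0.0005 -0.0005  0.0014] turn 0.27
```

View pics/e4.png

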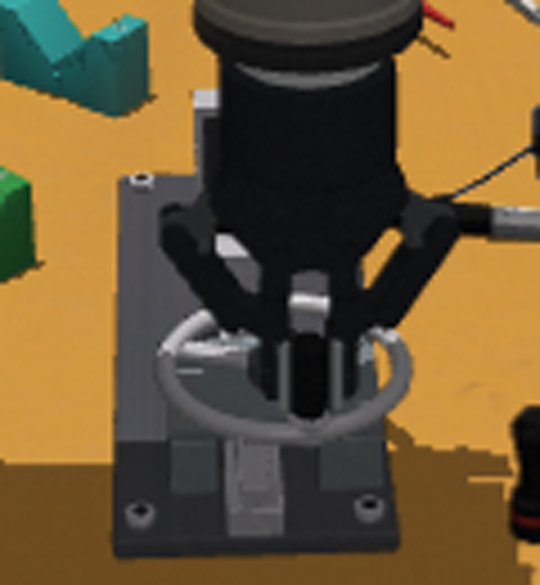

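```bash
cat > arc.py <<'E'
from h import *
import sys
from cell import monitor
from scipy.spatial.transform import Rotation as Ro
def arc(ths,C=(.5903,-.188),r=None,z=.07,dr=0):
    s=monitor.sense();p=s['eef_pos'];M=Ro.from_euler('xyz',s['tcp_rot']).as_matrix()
    v=p[:2]-np.array(C);R=np.hypot(*v) if r is None else r;a=np.arctan2(v[1],v[0])
    F=s['force'][:2];tg=np.array([sin(a),-cos(a)]);ra=np.array([cos(a),sin(a)])
    print('t',round(s['t'],2),'pos',p.round(4),'ang',round(degrees(a),1),'r',round(np.hypot(*v),4),'push',round(-F@tg,1),'Frad(out+)',round(F@ra,1),'Fz',round(s['force'][2],1),'w',round(s['width']*85.4,1),'rpy',np.degrees(s['tcp_rot']).round(1))
    rows=[]
    for t in ths:
        q=np.array([C[0]+R*cos(a-t),C[1]+R*sin(a-t),z]);d=M.T@(q-p);rows.append([round(float(x),4) for x in d]+[0])
    print(rows)
E
python3 -c "
from arc import *
arc([.03,.08,.15,.22,.3,.38])"
```

```text
t 12.78 pos [ 0.5969 -0.237   0.0704] ang -82.3 r 0.0495 push -3.1 Frad(out+) -0.6 Fz 6.4 w 15.1 rpy [-1.799e+02 -1.000e-01 -1.600e+00]
[[-0.0015, 0.0002, 0.0004, 0], [-0.0039, 0.0005, 0.0004, 0], [-0.0074, 0.0006, 0.0004, 0], [-0.0108, 0.0006, 0.0004, 0], [-0.0148, 0.0002, 0.0004, 0], [-0.0187, -0.0005, 0.0003, 0]]
```

>>> servo_tool(targets=[[-0.0015, 0.0002, 0, 0], [-0.004, 0.0005, 0, 0], [-0.0074, 0.0006, 0, 0], [-0.011, 0.0006, 0, 0], [-0.015, 0.0002, 0, 0], [-0.019, -0.0006, 0, 0]])

```text
t: 13.52
eef_pos: [0.579, -0.2363, 0.0706]
tcp_rot: [-3.14, -0.004, -0.029]
force: [9.4, -3.3, -9.3]
width: 0.179
```

```bash
python3 -c "
from arc import *
arc([.1,.2,.3,.4,.5,.6,.7,.8],r=.05)"
```

```text
t 13.53 pos [ 0.579  -0.2363  0.0706] ang -103.1 r 0.0496 push 9.9 Frad(out+) 1.1 Fz -9.3 w 15.3 rpy [-179.9   -0.2   -1.6]
[[-0.0049, -0.0009, 0.0005, 0], [-0.0096, -0.0026, 0.0005, 0], [-0.0141, -0.0048, 0.0005, 0], [-0.0184, -0.0074, 0.0005, 0], [-0.0224, -0.0104, 0.0005, 0], [-0.026, -0.0138, 0.0005, 0], [-0.0293, -0.0176, 0.0005, 0], [-0.0322, -0.0216, 0.0005, 0]]
```

>>> servo_tool(targets=[[-0.005, -0.001, 0, 0], [-0.0096, -0.0026, 0, 0], [-0.0141, -0.0048, 0, 0], [-0.0184, -0.0074, 0, 0], [-0.0224, -0.0104, 0, 0], [-0.026, -0.0138, 0, 0], [-0.0293, -0.0176, 0, 0], [-0.0322, -0.0216, 0, 0]])

```text
t: 14.52
eef_pos: [0.5479, -0.2151, 0.0706]
tcp_rot: [-3.141, -0.006, -0.029]
force: [5.9, -7.1, -8.7]
width: 0.171
```

```bash
python3 -c "
from arc import *
arc([.1,.2,.3,.4,.5,.6,.7,.8,.9,1.0,1.1],r=.05)"
```

```text
t 14.53 pos [ 0.5479 -0.2151  0.0706] ang -147.4 r 0.0503 push 9.1 Frad(out+) -1.1 Fz -8.7 w 14.6 rpy [-180.    -0.3   -1.7]
[[-0.0024, -0.0044, 0.0006, 0], [-0.0045, -0.0089, 0.0006, 0], [-0.0062, -0.0136, 0.0005, 0], [-0.0075, -0.0185, 0.0005, 0], [-0.0082, -0.0234, 0.0005, 0], [-0.0085, -0.0284, 0.0005, 0], [-0.0082, -0.0334, 0.0005, 0], [-0.0074, -0.0383, 0.0006, 0], [-0.0062, -0.0432, 0.0006, 0], [-0.0045, -0.0479, 0.0006, 0], [-0.0023, -0.0524, 0.0006, 0]]
```

>>> servo_tool(targets=[[-0.0024, -0.0044, 0, 0], [-0.0045, -0.0089, 0, 0], [-0.0062, -0.0136, 0, 0], [-0.0075, -0.0185, 0, 0], [-0.0082, -0.0234, 0, 0], [-0.0085, -0.0284, 0, 0], [-0.0082, -0.0334, 0, 0], [-0.0074, -0.0383, 0, 0], [-0.0062, -0.0432, 0, 0], [-0.0045, -0.0479, 0, 0], [-0.0023, -0.0524, 0, 0]])

```text
t: 15.9
eef_pos: [0.5455, -0.1641, 0.0704]
tcp_rot: [3.14, -0.003, -0.031]
force: [-8.6, -6.2, 4.2]
width: 0.175
```

```bash
python3 -c "
from arc import *
arc([.1,.2,.3,.4,.5,.6,.7,.8,.9,1.0],r=.05)"
```

```text
t 15.9 pos [ 0.5455 -0.1641  0.0704] ang 151.9 r 0.0508 push 9.6 Frad(out+) 4.7 Fz 4.2 w 14.9 rpy [179.9  -0.2  -1.8]
[[0.0031, -0.004, 0.0004, 0], [0.006, -0.0081, 0.0004, 0], [0.0092, -0.0119, 0.0004, 0], [0.0129, -0.0154, 0.0004, 0], [0.0168, -0.0184, 0.0004, 0], [0.021, -0.0211, 0.0004, 0], [0.0255, -0.0233, 0.0005, 0], [0.0302, -0.0251, 0.0005, 0], [0.035, -0.0264, 0.0005, 0], [0.0399, -0.0272, 0.0005, 0]]
```

>>> servo_tool(targets=[[0.003, -0.004, 0, 0], [0.006, -0.0081, 0, 0], [0.0092, -0.0119, 0, 0], [0.0129, -0.0154, 0, 0], [0.0168, -0.0184, 0, 0], [0.021, -0.0211, 0, 0], [0.0255, -0.0233, 0, 0], [0.0302, -0.0251, 0, 0], [0.035, -0.0264, 0, 0], [0.0399, -0.0272, 0, 0]])

```text
t: 17.15
eef_pos: [0.5848, -0.1378, 0.0704]
tcp_rot: [3.14, -0.0, -0.031]
force: [-9.7, 1.8, 6.4]
width: 0.176
```

```bash
python3 - <<'E'
from arc import *
arc([.1,.2,.3,.4,.5,.6,.65,.7],r=.0503)
from cell import capture
def c(n,x,y,w,h,k,f):
    im=capture(n)['color'][:,:,::-1];cv2.imwrite('pics/'+f,cv2.resize(im[y:y+h,x:x+w],None,fx=k,fy=k,interpolation=cv2.INTER_CUBIC))
c('top',275,190,150,90,5.3,'g1.png')
E
```

```text
t 17.15 pos [ 0.5848 -0.1378  0.0704] ang 96.3 r 0.0505 push 9.4 Frad(out+) 2.9 Fz 6.4 w 15.1 rpy [179.9  -0.   -1.8]
[[0.005, -0.0003, 0.0004, 0], [0.0101, -0.0002, 0.0004, 0], [0.0151, 0.0003, 0.0004, 0], [0.02, 0.0014, 0.0004, 0], [0.0248, 0.0029, 0.0004, 0], [0.0294, 0.0049, 0.0004, 0], [0.0316, 0.0061, 0.0004, 0], [0.0338, 0.0074, 0.0004, 0]]
```

View pics/g1.png

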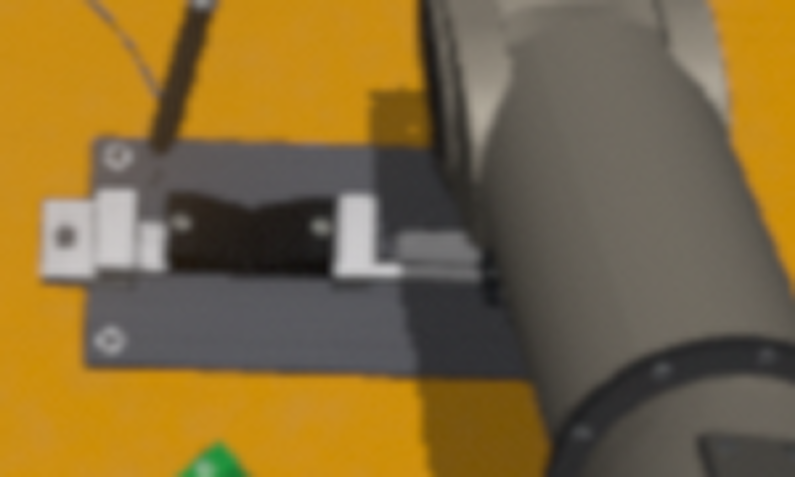

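>>> servo_tool(targets=[[0.005, -0.0003, 0, 0], [0.0101, -0.0002, 0, 0], [0.0151, 0.0003, 0, 0], [0.02, 0.0014, 0, 0], [0.0248, 0.0029, 0, 0], [0.0294, 0.005, 0, 0], [0.0338, 0.0075, 0, 0]])

```text
t: 18.08
eef_pos: [0.6177, -0.1461, 0.0704]
tcp_rot: [3.14, 0.002, -0.031]
force: [-10.2, 1.5, 7.4]
width: 0.178
```

```bash
python3 - <<'E'
from arc import *
arc([.1,.2,.3,.4,.5],r=.0503)
E
```

```text
t 18.07 pos [ 0.6177 -0.1461  0.0704] ang 56.9 r 0.0501 push 9.3 Frad(out+) -4.3 Fz 7.4 w 15.2 rpy [ 1.799e+02  1.000e-01 -1.800e+00]
[[0.0043, 0.0026, 0.0004, 0], [0.0081, 0.0059, 0.0004, 0], [0.0116, 0.0095, 0.0004, 0], [0.0148, 0.0134, 0.0004, 0], [0.0175, 0.0176, 0.0004, 0]]
```

>>> servo_tool(targets=[[0.0041, 0.0027, 0, 0], [0.0079, 0.006, 0, 0], [0.0114, 0.0096, 0, 0], [0.0145, 0.0135, 0, 0], [0.0172, 0.0177, 0, 0]])

```text
t: 18.7
eef_pos: [0.6334, -0.1631, 0.0704]
tcp_rot: [3.141, 0.004, -0.03]
force: [-9.0, 6.4, 6.5]
width: 0.176
```

```bash
python3 - <<'E'
from arc import *
arc([.05,.1,.15,.2,.25],r=.0503)
from cell import capture
def c(n,x,y,w,h,k,f):
    im=capture(n)['color'][:,:,::-1];cv2.imwrite('pics/'+f,cv2.resize(im[y:y+h,x:x+w],None,fx=k,fy=k,interpolation=cv2.INTER_CUBIC))
c('top',275,210,90,50,8,'g2.png')
E
```

```text
t 18.7 pos [ 0.6334 -0.1631  0.0704] ang 30.0 r 0.0497 push 10.1 Frad(out+) -4.6 Fz 6.5 w 15.1 rpy [180.    0.2  -1.7]
[[0.0018, 0.0019, 0.0004, 0], [0.0029, 0.0041, 0.0004, 0], [0.004, 0.0064, 0.0004, 0], [0.0049, 0.0087, 0.0004, 0], [0.0057, 0.0111, 0.0004, 0]]
```

View pics/g2.png

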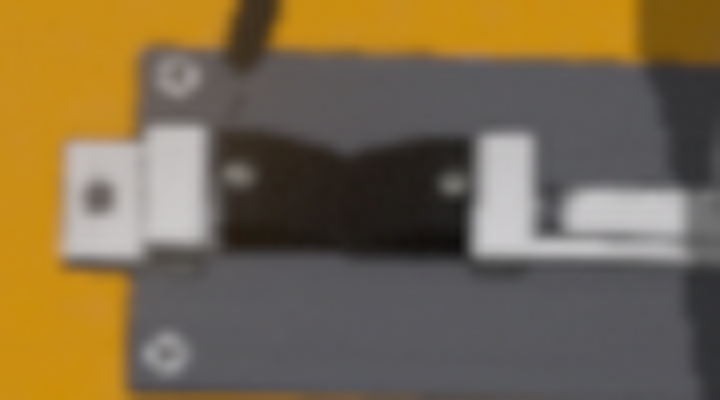

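>>> servo_tool(targets=[[0.0013, 0.002, 0, 0], [0.0025, 0.0042, 0, 0], [0.0036, 0.0064, 0, 0], [0.0045, 0.0087, 0, 0], [0.0053, 0.011, 0, 0]])

```text
t: 19.38
eef_pos: [0.6377, -0.1735, 0.0704]
tcp_rot: [-3.141, 0.006, -0.029]
force: [-7.9, 7.2, 5.6]
width: 0.18
```

```bash
python3 - <<'E'
from arc import *
arc([.04,.08,.12,.16,.2],r=.0498)
E
```

```text
t 19.38 pos [ 0.6377 -0.1735  0.0704] ang 17.0 r 0.0495 push 9.2 Frad(out+) -5.5 Fz 5.6 w 15.4 rpy [-179.9    0.3   -1.7]
[[0.0008, 0.0018, 0.0004, 0], [0.0014, 0.0037, 0.0004, 0], [0.0018, 0.0057, 0.0004, 0], [0.0022, 0.0076, 0.0004, 0], [0.0025, 0.0096, 0.0004, 0]]
```

>>> servo_tool(targets=[[0.0005, 0.0018, 0, 0], [0.001, 0.0037, 0, 0], [0.0015, 0.0057, 0, 0], [0.0019, 0.0076, 0, 0], [0.0021, 0.0096, 0, 0]])

```text
t: 20.0
eef_pos: [0.6392, -0.1812, 0.0704]
tcp_rot: [-3.139, 0.007, -0.028]
force: [-3.7, 9.2, 2.8]
width: 0.173
```

```bash
python3 - <<'E'
from arc import *
arc([.03,.06,.09,.12,.15],r=.0498)
E
```

```text
t 20.0 pos [ 0.6392 -0.1812  0.0704] ang 7.9 r 0.0494 push 9.7 Frad(out+) -2.4 Fz 2.8 w 14.8 rpy [-179.8    0.4   -1.6]
[[0.0006, 0.0014, 0.0004, 0], [0.0008, 0.0029, 0.0004, 0], [0.001, 0.0044, 0.0004, 0], [0.0011, 0.0059, 0.0004, 0], [0.0011, 0.0074, 0.0004, 0]]
```

>>> servo_tool(targets=[[0.0003, 0.002, 0, 0], [0.0006, 0.004, 0, 0], [0.0007, 0.006, 0, 0], [0.0008, 0.0075, 0, 0], [0.0008, 0.009, 0, 0]])

```text
t: 20.62
eef_pos: [0.6396, -0.1878, 0.0705]
tcp_rot: [-3.136, 0.007, -0.026]
force: [-3.4, 10.2, 2.0]
width: 0.177
```

```bash
python3 - <<'E'
from arc import *
arc([.03,.06,.09,.12,.15],r=.0498)
from cell import capture
def c(n,x,y,w,h,k,f):
    im=capture(n)['color'][:,:,::-1];cv2.imwrite('pics/'+f,cv2.resize(im[y:y+h,x:x+w],None,fx=k,fy=k,interpolation=cv2.INTER_CUBIC))
c('top',275,210,90,50,8,'g3.png')
E
```

```text
t 20.62 pos [ 0.6396 -0.1878  0.0705] ang 0.3 r 0.0493 push 10.2 Frad(out+) -3.3 Fz 2.0 w 15.1 rpy [-179.7    0.4   -1.5]
[[0.0005, 0.0015, 0.0004, 0], [0.0005, 0.003, 0.0004, 0], [0.0004, 0.0045, 0.0004, 0], [0.0003, 0.006, 0.0004, 0], [0.0002, 0.0074, 0.0004, 0]]
```

View pics/g3.png

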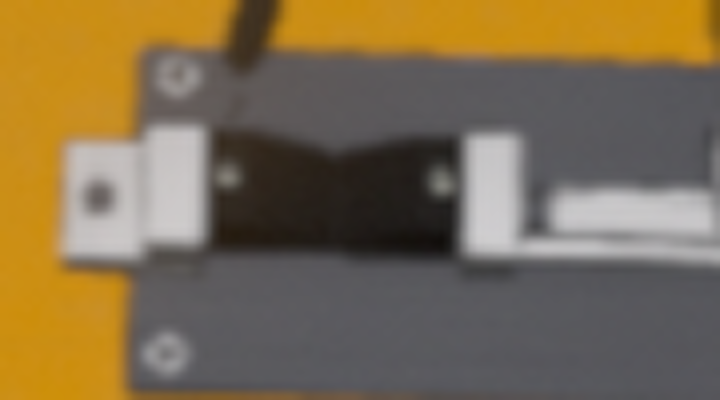

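>>> servo_tool(targets=[[0.0002, 0.002, 0, 0], [0.0003, 0.0035, 0, 0], [0.0003, 0.005, 0, 0], [0.0002, 0.006, 0, 0], [0.0001, 0.007, 0, 0]])

```text
t: 21.3
eef_pos: [0.6394, -0.192, 0.0704]
tcp_rot: [-3.134, 0.008, -0.024]
force: [-3.1, 12.9, 2.2]
width: 0.179
```

```bash
python3 - <<'E'
from arc import *
arc([.04,.07,.1,.12,.14],r=.0496)
E
```

```text
t 21.3 pos [ 0.6394 -0.192   0.0704] ang -4.7 r 0.0493 push 12.6 Frad(out+) -4.2 Fz 2.2 w 15.3 rpy [-179.5    0.5   -1.4]
[[0.0001, 0.002, 0.0004, 0], [-0.0, 0.0035, 0.0004, 0], [-0.0002, 0.0049, 0.0004, 0], [-0.0004, 0.0059, 0.0004, 0], [-0.0006, 0.0069, 0.0004, 0]]
```

>>> servo_tool(targets=[[0, 0.0015, 0, 0], [0, 0.0025, 0, 0], [0, 0.0032, 0, 0], [-0.0001, 0.004, 0, 0]])

```text
t: 21.8
eef_pos: [0.6393, -0.193, 0.0704]
tcp_rot: [-3.131, 0.008, -0.022]
force: [-1.3, 13.3, 1.3]
width: 0.18
```

```bash
python3 - <<'E'
from arc import *
arc([.04,.07,.1,.12,.14],r=.0496)
E
```

```text
t 21.8 pos [ 0.6393 -0.193   0.0704] ang -5.8 r 0.0493 push 13.1 Frad(out+) -2.7 Fz 1.3 w 15.4 rpy [-179.4    0.5   -1.3]
[[0.0001, 0.002, 0.0004, 0], [-0.0001, 0.0035, 0.0004, 0], [-0.0003, 0.0049, 0.0004, 0], [-0.0005, 0.0059, 0.0004, 0], [-0.0007, 0.0069, 0.0004, 0]]
```

>>> servo_tool(targets=[[0, 0.002, 0, 0], [0, 0.0035, 0, 0], [-0.0002, 0.0045, 0, 0], [-0.0003, 0.0052, 0, 0], [-0.0003, 0.0057, 0, 0]])

```text
t: 22.42
eef_pos: [0.639, -0.1954, 0.0705]
tcp_rot: [-3.127, 0.009, -0.02]
force: [-2.0, 13.5, 1.7]
width: 0.177
```

```bash
python3 - <<'E'
from arc import *
arc([.04,.07,.1,.12,.14],r=.0496)
E
```

```text
t 22.43 pos [ 0.639  -0.1954  0.0705] ang -8.6 r 0.0493 push 13.1 Frad(out+) -4.0 Fz 1.7 w 15.1 rpy [-179.2    0.5   -1.1]
[[0.0, 0.002, 0.0004, 0], [-0.0002, 0.0035, 0.0004, 0], [-0.0006, 0.0049, 0.0004, 0], [-0.0008, 0.0059, 0.0004, 0], [-0.0011, 0.0068, 0.0004, 0]]
```

>>> servo_tool(targets=[[0, 0.002, 0, 0], [-0.0002, 0.0035, 0, 0], [-0.0004, 0.0045, 0, 0], [-0.0005, 0.0051, 0, 0], [-0.0005, 0.0056, 0, 0]])

```text
t: 23.05
eef_pos: [0.6386, -0.1975, 0.0704]
tcp_rot: [-3.124, 0.009, -0.017]
force: [-1.2, 14.7, 1.8]
width: 0.175
```

```bash
python3 - <<'E'
from arc import *
arc([.04,.07,.1,.12,.14],r=.0496)
E
```

```text
t 23.05 pos [ 0.6386 -0.1975  0.0704] ang -11.2 r 0.0492 push 14.2 Frad(out+) -4.0 Fz 1.8 w 15.0 rpy [-179.     0.5   -1. ]
[[-0.0, 0.002, 0.0004, 0], [-0.0004, 0.0035, 0.0004, 0], [-0.0008, 0.0049, 0.0004, 0], [-0.0011, 0.0059, 0.0003, 0], [-0.0014, 0.0068, 0.0003, 0]]
```

>>> servo_tool(targets=[[0, 0.002, 0, 0], [-0.0003, 0.0035, 0, 0], [-0.0004, 0.0042, 0, 0], [-0.0005, 0.0047, 0, 0], [-0.0005, 0.0051, 0, 0], [-0.0005, 0.0054, 0, 0]])

```text
t: 23.8
eef_pos: [0.6382, -0.1992, 0.0704]
tcp_rot: [-3.121, 0.009, -0.015]
force: [-1.6, 15.5, 2.4]
width: 0.176
```

```bash
python3 - <<'E'
from arc import *
arc([.04],r=.0496)
E
```

```text
t 23.8 pos [ 0.6382 -0.1992  0.0704] ang -13.2 r 0.0492 push 14.7 Frad(out+) -5.1 Fz 2.4 w 15.0 rpy [-178.8    0.5   -0.8]
[[-0.0001, 0.002, 0.0004, 0]]
```

>>> servo_tool(targets=[[0, 0, 0, 0], [0, 0, 0, 0], [0, 0, 0, 0], [0, 0, 0, 0]], gripper=0.05)

```text
t: 24.3
eef_pos: [0.6382, -0.1996, 0.0705]
tcp_rot: [-3.121, 0.009, -0.015]
force: [0.0, 0.8, 0.0]
width: 0.583
```

>>> servo_tool(targets=[[0, 0, -0.02, 0], [0, 0, -0.05, 0], [0, 0, -0.09, 0], [0, 0, -0.13, 0], [0, 0.05, -0.16, 0], [-0.03, 0.1, -0.16, 0], [-0.06, 0.15, -0.16, 0], [-0.09, 0.2, -0.16, 0], [-0.12, 0.25, -0.16, 0], [-0.12, 0.25, -0.16, 0], [-0.12, 0.25, -0.16, 0]])

```text
t: 25.68
eef_pos: [0.516, -0.4509, 0.2275]
tcp_rot: [-3.121, 0.008, -0.015]
force: [-0.7, 0.6, 0.1]
width: 0.585
```

```bash
python3 - <<'E'
from h import *
rel([.5965,-.2365,.2],0)
from cell import capture
def c(n,x,y,w,h,k,f):
    im=capture(n)['color'][:,:,::-1];cv2.imwrite('pics/'+f,cv2.resize(im[y:y+h,x:x+w],None,fx=k,fy=k,interpolation=cv2.INTER_CUBIC))
c('top',275,190,150,90,5.3,'z1.png');c('side',220,180,200,240,2.5,'z2.png')
E
```

```text
t 25.68 pos [ 0.516  -0.4509  0.2275] rpy [-178.82    0.45   -0.88] F [-0.7  0.6  0.1] w 50.0
rel [ 0.0774 -0.215   0.0313] turn -0.88
```

View pics/z1.png

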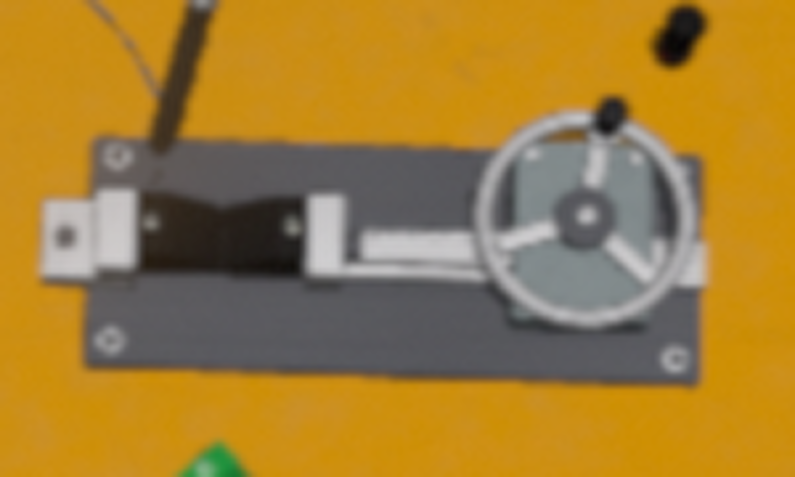

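View pics/z2.png

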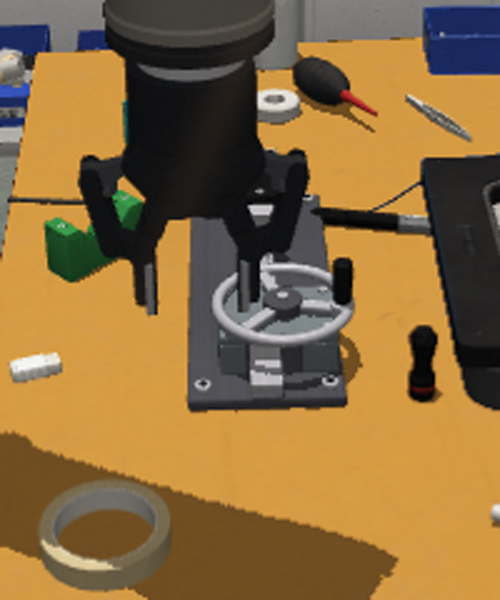

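```bash
python3 -c "
from cell import env
print(env.hand_in())"
```

```text
the job is handed in; nothing more can be done
None
```

The black vee block is clamped on the rail, and I handed the job in at about 26 s of the 67 s allowed; the hand-in reports no verdict.

- **Placing:** I set the block upright and lengthwise on the rail between the jaw and the stop, and let go of it.
- **Winding:** I held the crank knob and turned the wheel clockwise by about 5.1 rad (0.8 turn). The push was about 9 to 10 N while the wheel ran free. It then climbed once the block reached the stop, and the last creeping readings were 13.1, 14.2 and 14.7 N. I then opened the gripper and lifted clear.
- **Last checks:** The final top picture shows jaw, block and stop in contact with no visible gap, and the block still standing straight on the rail. The force reading after letting go was about zero. In the pictures, the eraser, tape roll, ring gauge, stamp and green block stand where they were. The turquoise block and the bottle were mostly or wholly hidden in the last pictures, but nothing touched them as far as I could tell.
- **Minor disagreements:** The push readings scatter by about 0.5 N. Up to about 5 N of radial force appeared on the knob because my estimate of the wheel centre was slightly off. The tool also tilted by about 1 degree while winding.

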